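Turn the leaf of the coating sample book

TASK

Turn the stiff leaf of the coating sample book over its spine with the fingertips (its orange tab gives room to get under it), from the left page right across until it lies fully flat on the right page. Only push it: do not pinch the leaf between the fingers, do not fling it over, and leave the weight, tape roll, stopwatch and tin where they stand.

Things in the scene. Friction and masses are not known exactly. Their poses are not given: they have to be found in the camera images.
- book: Sample book: a grey block fixed in place, 110 (x) x 230 (y) x 50 mm high, with a white page with muted coloured strips on each half of its top. Origin: centre of its underside, on the table. Its x axis runs along the spine, away from the robot; +y points to the left page, -y to the right page. It does not move.
- mat: Thin black bench mat under the work, 170x500 mm, under 1 mm thick, fixed. Origin at its centre.
- spine (a point): The hinge axis of the leaf, at mid length of the spine: 55.5 mm above the table; the axis runs along the book's x.
- leaf (a joint): Angle of the leaf about the spine in rad: 0 flat on the left page (+y side), 1.57 standing upright, 3.14 (its stop) flat on the right page. The hinge has friction: the leaf stays at whatever angle it is left, and needs about 2 to 3 N at the tab to move. It starts flat or a little ajar (0.03 to 0.3).
- leaf_mid (a point): Middle of the leaf, 58 mm from the hinge axis. Leaf: 104 mm along the spine, reaching 112 mm from the axis, 6.5 mm thick. An aluminium back plate (3.5 mm, faces down at first, up when done: push here) and a white face plate with strips (3 mm, 3 mm smaller round the edges). Fingers pressing face and back at once count as a pinch. (leaf_c1, c2: back; c3, c4: face)
- tab_edge (a point): Middle of the outer edge of the leaf's orange tab, 142 mm from the hinge axis; the tab is 50 mm wide along the spine, centred, as thick as the leaf, and sticks out 27 mm past the block's side with 50 mm free height beneath it. This point moves with the leaf.
- weight: Brass weight with a knob, 22 mm across, 37 mm high, loose, behind the book. Origin under its centre. Leave alone.
- tape: Roll of black insulating tape lying flat, 66 mm across, 19 mm high, loose, right of the book. Origin under its centre. Leave alone.
- watch: Black stopwatch lying flat, 62x61x17 mm, loose, left of the book, or swapped with the tin. Origin under its centre. Leave alone.
- tin: Round green tin with a white lid, 59 mm across, 30 mm high, loose, left of the book, or swapped with the stopwatch. Origin under its centre. Leave alone.

How it is judged:
On the way:
1. the leaf is pushed up past upright by the fingers (value of joint leaf between 1.6 and 2.9 rad and (contact force between the fingers and leaf_c1 above 0.3 N or contact force between the fingers and leaf_c2 above 0.3 N)).
At the end, for the whole second after the job is handed in: The leaf lies flat on the right page (leaf angle over 3.06 rad, within about 5 degrees of its stop) and is still; weight, tape roll, stopwatch and tin are each within 20 mm of where they stood (value of joint leaf above 3.06 rad and velocity of joint leaf below 0.1 rad/s and distance of each of weight, tape, watch, tin from where it was at the start of the episode below 0.02 m); the robot touches nothing.
It fails at once if the leaf is pinched: the fingers press its face and its back at once (over 1.5 N each) ((contact force between the fingers and leaf_c1 above 1.5 N or contact force between the fingers and leaf_c2 above 1.5 N) and (contact force between the fingers and leaf_c3 above 1.5 N or contact force between the fingers and leaf_c4 above 1.5 N)).
It fails at once if the leaf is flung over (faster than 4 rad/s) (velocity of joint leaf above 4 rad/s).
It fails at once if the weight, tape roll, stopwatch or tin is shifted or lifted by more than 20 mm (distance of any of weight, tape, watch, tin from where it was at the start of the episode above 0.02 m).
It also fails if it takes over 42 s, if anything falls off the work surface, if the arm or the gripper's body presses on something with over 40 N, if the wrist force passes 120 N, or if a joint passes its speed limit or range.

ROBOT

A 6-joint arm with a two-finger parallel gripper is mounted at the origin on a cart in front of the work surface, level with it; the furniture and walls round the work are solid. World frame = base frame: x ahead of the robot, y to its left, z up, the work surface at z = 0. Lengths are in m, angles in rad, forces in N, time in s.
With the tool pointing down it reaches from about 0.3 to 0.775 m from the base axis. Payload 14.6 kg.
Tool frame: the origin (TCP) lies midway between the tips of the shut fingers; the grasp point (between the pads) lies 19 mm behind it (ctrl.hold_point_z is the distance from the TCP to the grasp point, in m); z points along the fingers, x is the direction in which the jaws open and shut, and the axes are right-handed (so a half turn about z gives the same grasp; the last joint's range is limited). The gripper opens to 94 mm and grips with 3 to 60 N. Pads are 16 mm wide; open, the fingers measure 119 mm over their backs; the gripper's body (75 mm by 177 mm) begins 78 mm behind the grasp point.
Start: joints at [1.16, 0.3, 1.521, -0, 1.321, -0.067], TCP at [0.185, 0.518, 0.205] pointing down, gripper open.
Joint ranges: [-3.03, 3.03], [-0.79, 2.21], [0.23, 2.52], [-1.04, 4.18], [0, 3.07], [-2.55, 2.55]. Speed limits (rad/s): [2.22, 2.22, 2.57, 3.14, 3.14, 3.14].

INTERFACE

Orientations are given as [roll, pitch, yaw] about the fixed x, y, z axes, in that order (R = Rz(yaw) Ry(pitch) Rx(roll)).
In Python, from station import ctrl, viewer, ticket, nets gives the robot as it stands.
- The arm moves only by the tool carry_out, never from a script. Its argument "commands" is one flat list of numbers, 7 for each row, row after row: the closure, from -1 (fully open) to 1 (shut), so that 0 is half open, then the shift along the world's x, y, z in cm, then the turn, a rotation vector about the world's x, y, z in rad. In form: [gripper, tx, ty, tz, ax, ay, az, gripper, tx, ty, tz, ax, ay, az, ...]. A call has 1 to 12 rows; each row is the pose to reach, as a shift and turn from the pose measured when the call began; what a row does not reach only later rows make up. A row lasts 1/12 s, in which the tool goes at most 41.7 mm and 7.16 degrees, less where a joint would pass 70% of its speed; a pose out of reach is approached as far as the arm can. A call with a gripper value outside its range is refused whole. The fingers move at their own pace and stop on an object; "force" is the grip in N (left out, the last holds). Time passes only in rows, so rows that repeat a pose let the fingers close. It gives the time, the measured TCP pose, the force and the opening at its end, in the units of the state.
- ctrl.get_obs(): the state, without advancing time (a new reading comes with each control period).
- viewer.camera(name): name is "scene" or "top" or "wrist"; returns (picture, depth): 384x512x3 uint8, blue, green, red; 384x512 float32, m along the optical axis (not along the pixel's ray), 0 where there is no reading.
- viewer.camera_info(name): a dict with "fx", "fy", "cx", "cy" (pixels), "R" (3x3) and "t" (3): a world point X has camera coordinates R X + t. Camera axes: x right, y down, z forward; pixel columns grow to the right and rows downward; lengths in m; the calibration is good to about 2 mm. A picture is of the moment at which its call begins: read the wrist's pose just before it. camera_info takes no time and is no camera call; for the wrist camera it gives the pose at the moment of the call.
- ticket.hand_in(): hands the job in, once; it reports no verdict.
Trained networks look in the newest picture that a camera, given by its name, has taken for a name from the list of things; names that differ only in an ending like _2 or _b are one class to them, and where a whole thing is asked for, a point or a joint stands for the part that bears it (a point fixed in the world has none). Each returns a list of dicts, best first, with "confidence" (0 to 1); they miss things now and then, are a little off and sometimes report something else, mostly with a low value. They report only what shows in the picture. A call takes as long as a camera call.
- nets.silhouettes(camera, thing): "region" (384x512 bool, what is visible of it) and "extent" ([left, top, right, bottom] in pixels, round what is visible of it).
The state is a dict: "time_s": time; "qpos": joint angles; "joint_vel": joint speeds; "tau": joint torques, N m; "ee_pos": TCP position; "eef_rot": TCP orientation; "force": force on the tool from outside, world axes, zero at the start; "moment": the same for the moment, N m; "grip_width": finger opening in m.
Only numpy, scipy, OpenCV 4.12 (cv2) and the standard library are available. Lean on these libraries where they do the work, as an engineer would, in place of code of your own. Each camera call takes 0.05 s, during which the arm holds its last target. There are 200 camera calls.

## Working session

There is one attempt and no reset: what is moved stays moved. The work goes in short steps, Python scripts to look and compute and a tool call to move; the robot and the scene stay as the last step left them, time stands still between calls to the robot, and variables do not carry over. Pictures are saved under pics/ and viewed, about 8 in all and at most 12, crops included, and the job is handed in when it is done.

Besides the shell and the picture viewer there is one more tool, called after "Call:" as a command line: name --argument value ..., lists and objects as JSON in quotes. carry_out: Moves the arm, as the interface text tells. Its arguments: {"type":"object","properties":{"commands":{"type":"array","items":{"type":"number"}},"force":{"type":"number"}},"required":["commands"]}

```bash
mkdir -p pics
cat > h.py <<'E'
import numpy as np,cv2
from station import ctrl,viewer,ticket,nets
def world(cam,dep,mask):
    i=viewer.camera_info(cam); v,u=np.nonzero(mask&(dep>0)); z=dep[v,u]
    P=np.c_[(u-i["cx"])/i["fx"]*z,(v-i["cy"])/i["fy"]*z,z]
    return (P-np.array(i["t"]))@np.array(i["R"])
E
python3 - <<'E'
from h import *
o=ctrl.get_obs(); print({k:np.round(v,3) for k,v in o.items()}, ctrl.hold_point_z)
for c in("top","scene"):
    im,d=viewer.camera(c); cv2.imwrite(f"pics/{c}1.png",im)
    for t in("book","leaf","tab_edge","weight","tape","watch","tin","mat"):
        for r in nets.silhouettes(c,t)[:2]:
            P=world(c,d,r["region"]); 
            if len(P): print(c,t,round(r["confidence"],2),r["extent"],np.round(np.percentile(P,[3,50,97],axis=0),3).tolist())
E
```

```text
{'time_s': np.float64(0.0), 'qpos': array([ 1.16 ,  0.3  ,  1.522, -0.   ,  1.321, -0.067]), 'joint_vel': array([-0.001, -0.001,  0.   ,  0.   ,  0.001, -0.001]), 'tau': array([ 1.0000e-03, -5.3180e+01, -3.5274e+01,  7.1000e-02,  2.4000e-02,
       -0.0000e+00]), 'ee_pos': array([0.185, 0.518, 0.205]), 'eef_rot': array([-3.142e+00,  1.000e-03,  1.227e+00]), 'force': array([ 0.126,  1.216, -0.936]), 'moment': array([-0.035,  0.011,  0.007]), 'grip_width': np.float64(0.094)} 0.0188
top book 0.64 [245.6, 156.4, 328.2, 216.2] [[0.41, -0.051, 0.032], [0.478, 0.058, 0.055], [0.553, 0.169, 0.095]]
top leaf 0.64 [246.9, 171.7, 292.8, 211.1] [[0.413, 0.048, 0.057], [0.457, 0.107, 0.077], [0.514, 0.171, 0.097]]
top tab_edge 0.65 [245.0, 171.2, 294.8, 211.1] [[0.413, 0.05, 0.056], [0.457, 0.109, 0.077], [0.514, 0.17, 0.097]]
top weight 0.46 [271.3, 163.2, 273.5, 167.6] [[0.546, 0.097, 0.014], [0.554, 0.104, 0.025], [0.559, 0.11, 0.04]]
top weight 0.28 [188.4, 143.4, 352.7, 234.3] [[0.365, -0.13, -0.005], [0.468, 0.183, 0.001], [0.591, 0.34, 0.007]]
top tape 0.56 [326.6, 144.6, 347.7, 168.8] [[0
[... 391 characters left out ...]
 0.315, 0.035]]
scene book 0.61 [242.6, 176.3, 300.5, 224.2] [[0.137, -0.057, 0.003], [0.432, 0.136, 0.032], [0.497, 0.457, 0.306]]
scene leaf 0.71 [191.0, 179.9, 318.5, 271.4] [[0.361, -0.119, 0.0], [0.453, 0.237, 0.002], [0.52, 0.343, 0.004]]
scene tape 0.43 [278.8, 164.1, 296.9, 177.4] [[0.361, -0.18, 0.001], [0.584, -0.131, 0.019], [0.632, 0.159, 0.179]]
scene watch 0.84 [205.9, 259.3, 228.8, 284.8] [[0.341, 0.355, 0.007], [0.361, 0.386, 0.018], [0.393, 0.409, 0.02]]
scene tin 0.67 [231.5, 240.5, 250.7, 263.3] [[0.349, 0.271, 0.005], [0.371, 0.302, 0.03], [0.399, 0.318, 0.032]]
scene mat 0.97 [191.8, 179.9, 319.9, 272.0] [[0.36, -0.118, 0.0], [0.455, 0.239, 0.002], [0.524, 0.345, 0.004]]
```

Run:
```python
from h import *
im,d=viewer.camera("top")
cv2.imwrite("pics/t2.png",cv2.resize(im[130:250,165:365],None,fx=4,fy=4,interpolation=cv2.INTER_CUBIC))
L=nets.silhouettes("top","leaf")[0]["region"]; B=nets.silhouettes("top","book")[0]["region"]; M=nets.silhouettes("top","mat")
P=world("top",d,L); P=P[P[:,2]>.045]
c=P.mean(0); n=np.linalg.svd(P-c)[2][2]; n*=np.sign(n[2]); res=(P-c)@n
P=P[abs(res)<.004]; c=P.mean(0); n=np.linalg.svd(P-c)[2][2]; n*=np.sign(n[2]); print("leaf n",n,c,"tilt",np.arccos(n[2]),"dir",np.degrees(np.arctan2(n[1],n[0])))
print("leafrect",cv2.minAreaRect(P[:,:2].astype(np.float32)))
A=world("top",d,B|L); 
A=A[(A[:,2]>.04)]; print("allrect",cv2.minAreaRect(A[:,:2].astype(np.float32)))
Q=A[A[:,2]<.056]; print("flat",cv2.minAreaRect(Q[:,:2].astype(np.float32)),np.median(Q[:,2]))
for m in M[:1]:
    Q=world("top",d,m["region"]); Q=Q[abs(Q[:,2])<.008]; print("mat",m["confidence"],cv2.minAreaRect(Q[:,:2].astype(np.float32)))
```

```text
leaf n [ 0.10823447 -0.26126948  0.95917859] [0.46102936 0.10803125 0.07702558] tilt 0.28671312987239095 dir -67.49754711568487
leafrect ((0.45995545387268066, 0.11152417957782745), (0.10048694163560867, 0.136057049036026), 21.011993408203125)
allrect ((0.47902363538742065, 0.06127448379993439), (0.11020702868700027, 0.251743346452713), 21.34002113342285)
flat ((0.4829002022743225, 0.05135206878185272), (0.11020702868700027, 0.230437770485878), 21.34002113342285) 0.04999685047251849
mat 0.86 ((0.4775325655937195, 0.10462033748626709), (0.17230932414531708, 0.49849727749824524), 14.602681159973145)
```

View pics/t2.png

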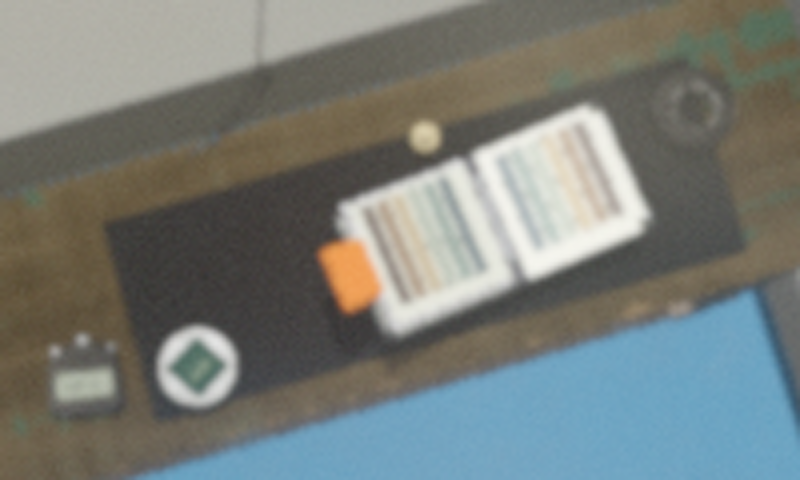

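The picture shows the orange tab at crop (348,275), the open page on the right, the tin at (197,367), the weight at (425,137) and the tape at (690,105). Fitted book: centre (0.483, 0.051), yaw 21.3°, leaf angle about 0.29 rad. I'll stage with the fingers shut, then tilt.

Call:
carry_out --commands '[1,21.8,-26.2,-2.5,0,0,-0.855,1,21.8,-26.2,-2.5,0,0,-0.855,1,21.8,-26.2,-2.5,0,0,-0.855,1,21.8,-26.2,-2.5,0,0,-0.855,1,21.8,-26.2,-2.5,0,0,-0.855,1,21.8,-26.2,-2.5,0,0,-0.855,1,21.8,-26.2,-2.5,0,0,-0.855,1,21.8,-26.2,-2.5,0,0,-0.855,1,21.8,-26.2,-2.5,0,0,-0.855,1,21.8,-26.2,-2.5,0,0,-0.855,1,21.8,-26.2,-2.5,0,0,-0.855,1,21.8,-26.2,-2.5,0,0,-0.855]'

```text
time_s: 2.1
ee_pos: [0.4027, 0.2568, 0.1806]
eef_rot: [-3.141, -0.0, 0.373]
force: [-0.5, -0.1, -0.5]
grip_width: 0.0176
```

Call:
carry_out --commands '[1,0,0,0,-0.11,-0.043,0,1,0,0,0,-0.22,-0.086,0,1,0,0,0,-0.33,-0.129,0,1,0,0,0,-0.44,-0.172,0,1,0,0,0,-0.55,-0.215,0,1,0,0,0,-0.66,-0.258,0,1,0,0,0,-0.77,-0.3,0,1,0,0,0,-0.88,-0.344,0,1,0,0,0,-0.99,-0.387,0,1,0,0,0,-1.1,-0.43,0,1,0,0,0,-1.2,-0.47,0,1,0,0,0,-1.2,-0.47,0]'

```text
time_s: 3.1
ee_pos: [0.401, 0.258, 0.1781]
eef_rot: [1.845, 0.005, 0.378]
force: [0.7, -0.2, -0.9]
grip_width: 0.0009
```

```bash
cat >> h.py <<'E'
from scipy.spatial.transform import Rotation as Ro
C=np.array([.483,.051]);a=np.radians(21.3);bx=np.array([np.cos(a),np.sin(a),0]);by=np.array([-np.sin(a),np.cos(a),0])
def tobook(p): q=np.array(p)-[*C,0]; return np.array([q@bx,q@by,q[2]])
def toworld(x,y,z): return np.array([*C,0])+x*bx+y*by+[0,0,z]
def Rt(th):
    z=-np.sin(th)*by-np.array([0,0,np.cos(th)]); return Ro.from_matrix(np.c_[bx,np.cross(z,bx),z])
def status():
    o=ctrl.get_obs(); R=Ro.from_euler("xyz",o["eef_rot"]); z=R.as_matrix()[:,2]
    print("t",round(float(o["time_s"]),2),"book tcp mm",np.round(tobook(o["ee_pos"])*1e3,1),"tilt",round(float(np.degrees(np.arctan2(-z@by,-z[2]))),1),"x.bx",round(float(R.as_matrix()[:,0]@bx),3),"q",np.round(o["qpos"],2),"F",np.round(o["force"],1),"w",round(float(o["grip_width"]),4))
    return o,R
def leafang():
    im,d=viewer.camera("top"); P=world("top",d,np.ones(d.shape,bool)); q=np.c_[(P-[*C,0])@bx,(P-[*C,0])@by,P[:,2]]
    return im,d,q
def row(o,R,x,y,z,th):
    t=(toworld(x,y,z)-o["ee_pos"])*100; v=(Rt(th)*R.inv()).as_rotvec()
    return [1]+[float(round(k,1)) for k in t]+[float(round(k,2)) for k in v]
E
python3 - <<'E'
from h import *
status()
im,d=viewer.camera("scene"); cv2.imwrite("pics/s2.png",cv2.resize(im[60:330,120:400],None,fx=2.2,fy=2.2,interpolation=cv2.INTER_CUBIC))
E
```

```text
t 3.1 book tcp mm [ -1.2 222.6 178.1] tilt 74.3 x.bx 1.0 q [ 0.96  0.65  1.58 -0.98  1.83  0.82] F [ 0.7 -0.2 -0.9] w 0.0009
```

View pics/s2.png

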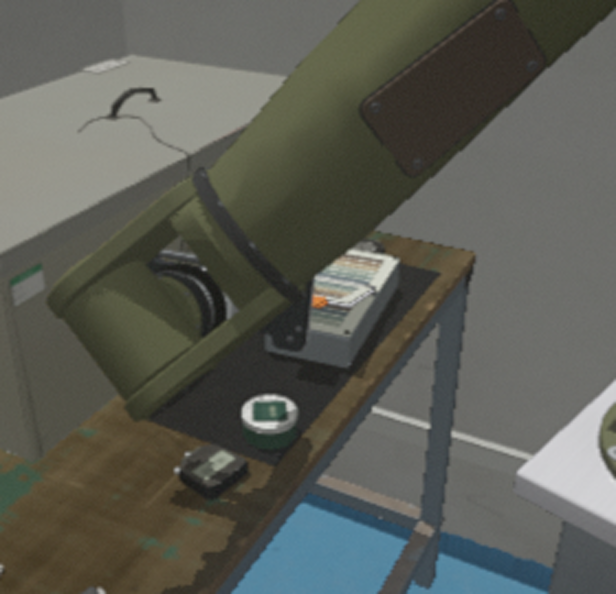

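The scene view shows the wrist tilted left of the book, with tin and watch clear. The forearm roll is near its limit (-0.98 of -1.04), so I'll swing the tool about 20° in yaw so it points along world -y.

```bash
cat >> h.py <<'E'
def Rt(th):
    z=-np.array([0,np.sin(th),np.cos(th)]); X=np.array([1.,0,0]); return Ro.from_matrix(np.c_[X,np.cross(z,X),z])
E
python3 - <<'E'
from h import *
o,R=status(); t=np.radians(76)
print(row(o,R,0,.22,.178,t)); print(row(o,R,0,.175,.13,t)); print(row(o,R,0,.17,.072,t))
E
```

```text
t 3.15 book tcp mm [ -0.7 222.5 178.8] tilt 73.9 x.bx 1.0 q [ 0.96  0.65  1.58 -0.98  1.82  0.82] F [-0.7  0.3  0.2] w 0.0005
[1, 0.2, -0.2, -0.1, -0.04, -0.01, -0.38]
[1, 1.8, -4.4, -4.9, -0.04, -0.01, -0.38]
[1, 2.0, -4.9, -10.7, -0.04, -0.01, -0.38]
```

Call:
carry_out --commands '[1,0.2,-0.2,0,-0.01,0,-0.12,1,0.2,-0.2,0,-0.02,0,-0.24,1,0.2,-0.2,0,-0.04,0,-0.37,1,0.8,-2,-2,-0.04,-0.01,-0.38,1,1.8,-4.4,-4.9,-0.04,-0.01,-0.38,1,1.9,-4.6,-7,-0.04,-0.01,-0.38,1,2,-4.9,-9,-0.04,-0.01,-0.38,1,2,-4.9,-10.5,-0.04,-0.01,-0.38,1,2,-4.9,-10.7,-0.04,-0.01,-0.38,1,2,-4.9,-10.7,-0.04,-0.01,-0.38]'

```text
time_s: 3.98
ee_pos: [0.4216, 0.2095, 0.0723]
eef_rot: [1.815, 0.0, -0.003]
force: [0.1, 0.4, -1.4]
grip_width: 0.0003
```

Run:
```python
from h import *
o,R=status()
im,d=viewer.camera("scene"); cv2.imwrite("pics/s3.png",cv2.resize(im[100:330,150:380],None,fx=2.6,fy=2.6,interpolation=cv2.INTER_CUBIC))
```

```text
t 3.98 book tcp mm [  0.4 170.   72.3] tilt 75.0 x.bx 0.931 q [ 0.78  0.92  1.41 -0.81  1.9   1.  ] F [ 0.1  0.4 -1.4] w 0.0003
```

View pics/s3.png

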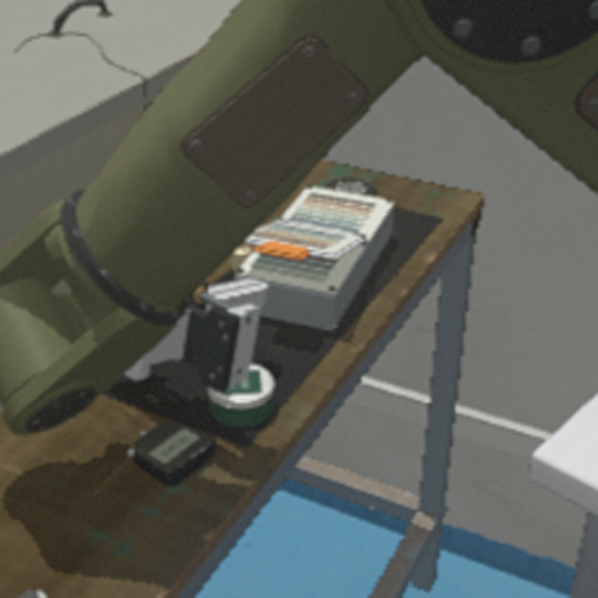

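Fingers show left of and below the orange tab (about 285,250), with the tin untouched below. Now generating the insertion and push arc.

```bash
cat > arc.py <<'E'
from h import *
import sys
def pose(phi,r=.122,eps=20):
    th=np.clip(np.pi/2+np.radians(eps)-phi,0,np.radians(76)); e=th+phi-np.pi/2
    hh=.00325+.008*abs(np.cos(e))
    return 0,r*np.cos(phi)+hh*np.sin(phi),.0555+r*np.sin(phi)-hh*np.cos(phi),th
if __name__=="__main__":
    o,R=status(); out=[]
    if sys.argv[1]=="in":
        for y in(.15,.13,.118): out+=row(o,R,0,y,.071,np.radians(76))
        s=3
    else: s=0
    for p in np.linspace(float(sys.argv[2]),float(sys.argv[3]),12-s): out+=row(o,R,*pose(p))
    print(out)
E
python3 arc.py in .27 .9
```

```text
t 4.03 book tcp mm [  0.6 170.1  72.9] tilt 75.0 x.bx 0.931 q [ 0.78  0.92  1.41 -0.81  1.91  1.  ] F [ 0.8 -0.2 -0. ] w 0.0006
[1, 0.7, -1.9, -0.2, 0.0, 0.0, 0.0, 1, 1.4, -3.8, -0.2, 0.0, 0.0, 0.0, 1, 1.8, -4.9, -0.2, 0.0, 0.0, 0.0, 1, 1.7, -4.6, 0.4, 0.0, 0.0, 0.0, 1, 1.8, -4.8, 1.4, 0.0, 0.0, 0.0, 1, 1.9, -5.1, 2.3, 0.0, 0.0, 0.0, 1, 2.1, -5.4, 3.2, 0.0, 0.0, 0.0, 1, 2.2, -5.8, 4.1, 0.0, 0.0, 0.0, 1, 2.4, -6.3, 4.9, 0.07, 0.0, 0.0, 1, 2.6, -6.8, 5.7, 0.15, 0.0, 0.0, 1, 2.8, -7.4, 6.5, 0.23, 0.0, 0.0, 1, 3.1, -8.0, 7.1, 0.31, 0.0, 0.0]
```

Call:
carry_out --commands '[1,0.7,-1.9,-0.2,0,0,0,1,1.4,-3.8,-0.2,0,0,0,1,1.8,-4.9,-0.2,0,0,0,1,1.7,-4.6,0.4,0,0,0,1,1.8,-4.8,1.4,0,0,0,1,1.9,-5.1,2.3,0,0,0,1,2.1,-5.4,3.2,0,0,0,1,2.2,-5.8,4.1,0,0,0,1,2.4,-6.3,4.9,0.07,0,0,1,2.6,-6.8,5.7,0.15,0,0,1,2.8,-7.4,6.5,0.23,0,0,1,3.1,-8,7.1,0.31,0,0]'

```text
time_s: 5.03
ee_pos: [0.4529, 0.1299, 0.1453]
eef_rot: [2.129, -0.001, -0.002]
force: [-1.8, 2.0, -1.0]
grip_width: 0.0005
```

```bash
python3 - <<'E'
from h import *
o,R=status()
im,d=viewer.camera("scene"); cv2.imwrite("pics/s4.png",cv2.resize(im[100:330,150:380],None,fx=2.6,fy=2.6,interpolation=cv2.INTER_CUBIC))
E
python3 arc.py go .96 1.8
```

```text
t 5.03 book tcp mm [  0.6  84.5 145.3] tilt 56.1 x.bx 0.931 q [ 0.61  0.58  1.6  -0.77  1.67  0.83] F [-1.8  2.  -1. ] w 0.0005
t 5.08 book tcp mm [  1.6  83.3 147.8] tilt 55.7 x.bx 0.93 q [ 0.6   0.57  1.59 -0.77  1.67  0.82] F [ 1.1 -0.5  2.1] w 0.0003
[1, 0.0, -0.5, 0.2, 0.04, 0.01, 0.0, 1, 0.3, -1.2, 0.7, 0.12, 0.0, 0.0, 1, 0.6, -1.9, 1.2, 0.2, 0.0, 0.0, 1, 0.9, -2.7, 1.7, 0.27, 0.0, 0.0, 1, 1.2, -3.4, 2.1, 0.35, 0.0, 0.0, 1, 1.5, -4.3, 2.4, 0.43, 0.0, 0.0, 1, 1.8, -5.1, 2.7, 0.5, 0.0, 0.0, 1, 2.2, -6.0, 2.9, 0.58, 0.0, 0.0, 1, 2.5, -6.8, 3.0, 0.66, 0.0, 0.01, 1, 2.8, -7.7, 3.0, 0.73, 0.0, 0.01, 1, 3.2, -8.6, 3.0, 0.81, 0.0, 0.01, 1, 3.5, -9.4, 2.9, 0.88, 0.0, 0.01]
```

View pics/s4.png

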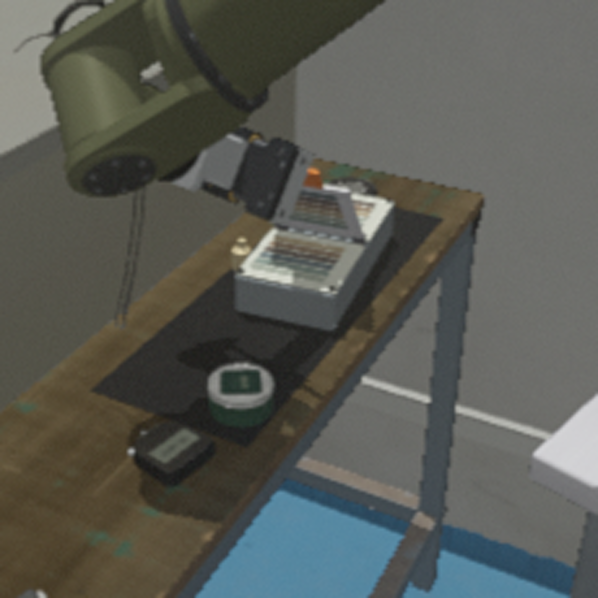

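The leaf has risen to about 60° (orange tab at 315,178) with the fingers behind its back, and nothing else has moved. Continuing.

Call:
carry_out --commands '[1,0,-0.5,0.2,0.04,0,0,1,0.3,-1.2,0.7,0.12,0,0,1,0.6,-1.9,1.2,0.2,0,0,1,0.9,-2.7,1.7,0.27,0,0,1,1.2,-3.4,2.1,0.35,0,0,1,1.5,-4.3,2.4,0.43,0,0,1,1.8,-5.1,2.7,0.5,0,0,1,2.2,-6,2.9,0.58,0,0,1,2.5,-6.8,3,0.66,0,0,1,2.8,-7.7,3,0.73,0,0,1,3.2,-8.6,3,0.81,0,0,1,3.5,-9.4,2.9,0.88,0,0]'

```text
time_s: 6.08
ee_pos: [0.4894, 0.0348, 0.1776]
eef_rot: [3.02, -0.001, -0.006]
force: [0.9, 2.3, -0.2]
grip_width: 0.0003
```

```bash
python3 - <<'E'
from h import *
o,R=status()
im,d=viewer.camera("scene"); cv2.imwrite("pics/s5.png",cv2.resize(im[100:330,150:380],None,fx=2.6,fy=2.6,interpolation=cv2.INTER_CUBIC))
E
python3 arc.py go 1.85 2.75
```

```text
t 6.08 book tcp mm [ 1.000e-01 -1.740e+01  1.776e+02] tilt 6.5 x.bx 0.93 q [ 0.06  0.2   1.71 -0.13  1.23  0.11] F [ 0.9  2.3 -0.2] w 0.0003
t 6.13 book tcp mm [ -0.3 -19.1 177.4] tilt 6.3 x.bx 0.929 q [ 0.06  0.2   1.71 -0.12  1.23  0.11] F [ 0.8 -0.1  1. ] w 0.001
[1, 0.2, -0.4, -0.2, 0.05, 0.0, 0.01, 1, 0.5, -1.3, -0.4, 0.12, 0.0, 0.01, 1, 0.9, -2.2, -0.7, 0.12, 0.0, 0.01, 1, 1.2, -3.1, -1.1, 0.12, 0.0, 0.01, 1, 1.6, -3.9, -1.6, 0.12, 0.0, 0.01, 1, 1.9, -4.8, -2.2, 0.12, 0.0, 0.01, 1, 2.2, -5.5, -2.8, 0.12, 0.0, 0.01, 1, 2.5, -6.2, -3.5, 0.12, 0.0, 0.01, 1, 2.7, -6.9, -4.3, 0.12, 0.0, 0.01, 1, 3.0, -7.5, -5.1, 0.12, 0.0, 0.01, 1, 3.2, -8.0, -6.0, 0.12, 0.0, 0.01, 1, 3.3, -8.5, -7.0, 0.12, 0.0, 0.01]
```

View pics/s5.png

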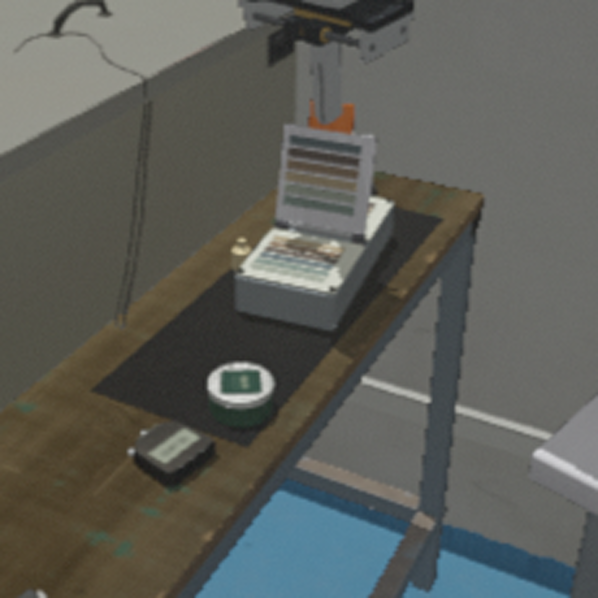

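The leaf is just past upright, with the fingertip in front of the orange tab (330,118), which is the back side. To be sure the contact is on the back plate and not only the tab, I'll back off, lower the tip to r≈85 mm and push there.

Run:
```python
from arc import *
o,R=status(); out=[]
for p,r in [(1.62,.122),(1.62,.1),(1.65,.085)]+[(p,.085) for p in np.linspace(1.72,2.5,9)]: out+=row(o,R,*pose(p,r))
print(out)
```

```text
t 6.13 book tcp mm [ -0.3 -19.1 177.4] tilt 6.3 x.bx 0.929 q [ 0.06  0.2   1.71 -0.12  1.23  0.11] F [ 0.8 -0.1  1. ] w 0.001
[1, -0.8, 2.2, 0.0, -0.18, 0.0, 0.01, 1, -0.9, 2.3, -2.1, -0.18, 0.0, 0.01, 1, -0.8, 2.2, -3.6, -0.15, 0.0, 0.01, 1, -0.6, 1.6, -3.6, -0.08, 0.0, 0.01, 1, -0.3, 0.8, -3.7, 0.02, 0.0, 0.01, 1, 0.0, 0.1, -3.8, 0.11, 0.0, 0.01, 1, 0.3, -0.7, -4.1, 0.12, 0.0, 0.01, 1, 0.6, -1.5, -4.4, 0.12, 0.0, 0.01, 1, 0.9, -2.2, -4.8, 0.12, 0.0, 0.01, 1, 1.2, -2.9, -5.3, 0.12, 0.0, 0.01, 1, 1.4, -3.5, -5.8, 0.12, 0.0, 0.01, 1, 1.6, -4.1, -6.5, 0.12, 0.0, 0.01]
```

Call:
carry_out --commands '[1,-0.8,2.2,0,-0.12,0,0,1,-0.9,2.3,-2.1,-0.15,0,0,1,-0.8,2.2,-3.6,-0.12,0,0,1,-0.6,1.6,-3.6,-0.08,0,0,1,-0.3,0.8,-3.7,0.02,0,0,1,0,0.1,-3.8,0.11,0,0,1,0.3,-0.7,-4.1,0.12,0,0,1,0.6,-1.5,-4.4,0.12,0,0,1,0.9,-2.2,-4.8,0.12,0,0,1,1.2,-2.9,-5.3,0.12,0,0,1,1.4,-3.5,-5.8,0.12,0,0,1,1.6,-4.1,-6.5,0.12,0,0]'

```text
time_s: 7.13
ee_pos: [0.506, -0.0079, 0.112]
eef_rot: [-3.14, -0.0, -0.006]
force: [0.3, 2.4, 1.2]
grip_width: 0.0003
```

Run:
```python
from arc import *
o,R=status(); out=[]
for p in list(np.linspace(2.52,3.14,9)): out+=row(o,R,*pose(p,.085))
for z in (.058,.057,.056): out+=row(o,R,0,-.085,z,0)
print(out)
im,d=viewer.camera("scene"); cv2.imwrite("pics/s6.png",cv2.resize(im[100:330,150:380],None,fx=2.6,fy=2.6,interpolation=cv2.INTER_CUBIC))
```

```text
t 7.13 book tcp mm [ -0.  -63.3 112. ] tilt -0.1 x.bx 0.929 q [-0.09  0.3   1.75  0.    1.09 -0.08] F [0.3 2.4 1.2] w 0.0003
[1, 0.0, -0.1, -0.1, -0.0, 0.0, 0.01, 1, 0.2, -0.5, -0.6, -0.0, 0.0, 0.01, 1, 0.3, -0.9, -1.2, -0.0, 0.0, 0.01, 1, 0.5, -1.2, -1.8, -0.0, 0.0, 0.01, 1, 0.6, -1.5, -2.5, -0.0, 0.0, 0.01, 1, 0.7, -1.7, -3.2, -0.0, 0.0, 0.01, 1, 0.7, -1.9, -3.9, -0.0, 0.0, 0.01, 1, 0.8, -2.0, -4.6, -0.0, 0.0, 0.01, 1, 0.8, -2.0, -5.3, -0.0, 0.0, 0.01, 1, 0.8, -2.0, -5.4, -0.0, 0.0, 0.01, 1, 0.8, -2.0, -5.5, -0.0, 0.0, 0.01, 1, 0.8, -2.0, -5.6, -0.0, 0.0, 0.01]
```

View pics/s6.png

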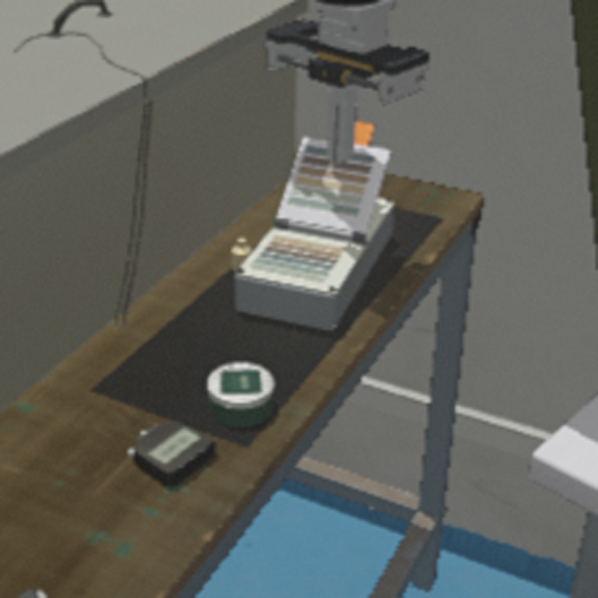

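The fingertip now presses the back plate (about 335,165) with the leaf at roughly 135–140°. Now pressing it down flat.

Call:
carry_out --commands '[1,0.1,-0.2,-0.3,0,0,0,1,0.2,-0.5,-0.7,0,0,0,1,0.3,-0.9,-1.2,0,0,0,1,0.5,-1.2,-1.8,0,0,0,1,0.6,-1.5,-2.5,0,0,0,1,0.7,-1.7,-3.2,0,0,0,1,0.7,-1.9,-3.9,0,0,0,1,0.8,-2,-4.6,0,0,0,1,0.8,-2,-5.1,0,0,0,1,0.8,-2,-5.3,0,0,0,1,0.8,-2,-5.5,0,0,0,1,0.8,-2,-5.5,0,0,0]'

```text
time_s: 8.18
ee_pos: [0.514, -0.0291, 0.0585]
eef_rot: [-3.141, 0.0, -0.007]
force: [-20.5, -0.4, 44.7]
grip_width: 0.0008
```

Firm contact: 45 N upward reaction at z = 58.5 mm. Lifting clear and checking.

Call:
carry_out --commands '[1,0,0,2,0,0,0,1,0,0,5,0,0,0,1,0,0,9,0,0,0,1,-3,6,13,0,0,0,1,-5,10,16,0,0,0,1,-7,14,18,0,0,0,1,-9,18,18,0,0,0,1,-11,22,18,0,0,0,1,-13,26,18,0,0,0,1,-15,30,18,0,0,0,1,-16,33,18,0,0,0,1,-16,33,18,0,0,0]'

```text
time_s: 9.18
ee_pos: [0.3574, 0.292, 0.2383]
eef_rot: [-3.14, -0.0, -0.007]
force: [1.5, 1.0, -0.0]
grip_width: -0.0002
```

Run:
```python
from h import *
status()
im,d=viewer.camera("top"); cv2.imwrite("pics/t7.png",cv2.resize(im[130:250,165:365],None,fx=4,fy=4,interpolation=cv2.INTER_CUBIC))
P=world("top",d,np.ones(d.shape,bool)); Q=P-[*C,0]; q=np.c_[Q@bx,Q@by,P[:,2]]
s=q[(abs(q[:,0])<.045)&(q[:,1]<-.02)&(q[:,1]>-.108)&(q[:,2]>.03)]
k=np.polyfit(s[:,1],s[:,2],1); print("right slope",k,"leaf angle",np.pi+np.arctan(k[0]))
tb=q[(abs(q[:,0])<.02)&(q[:,1]<-.12)&(q[:,1]>-.137)]; print("tab z",np.median(tb[:,2]))
for t in("weight","tape","watch","tin"):
    for r in nets.silhouettes("top",t)[:1]: print(t,r["confidence"],np.round(np.median(world("top",d,r["region"]),axis=0),3))
```

```text
t 9.18 book tcp mm [-29.5 270.2 238.3] tilt -0.1 x.bx 0.929 q [0.61 0.07 1.71 0.   1.35 0.61] F [ 1.5  1.  -0. ] w -0.0002
right slope [0.00403924 0.05939258] leaf angle 3.145631874105893
tab z 0.05929244766093171
weight 0.33 [ 0.509 -0.007  0.059]
tape 0.75 [ 0.573 -0.118  0.018]
watch 0.74 [ 0.508 -0.005  0.059]
tin 0.71 [ 0.572 -0.117  0.018]
```

View pics/t7.png

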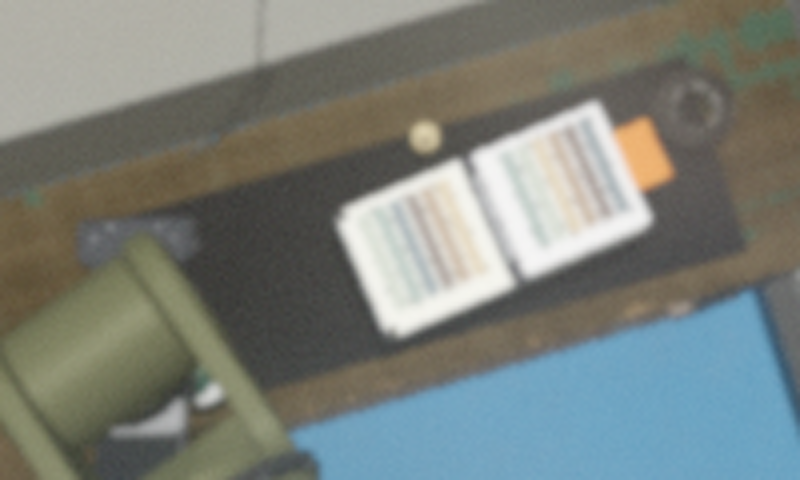

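The leaf lies flat on the right page (tab at 645,155). The weight (425,137) and tape (690,105) are unmoved, and the arm hides the watch and most of the tin in this view. Handing in.

Run:
```python
from h import *
ticket.hand_in()
```

```text
the job is handed in; nothing more can be done
```

I turned the leaf over with the shut fingers and handed the job in at about 9 s of robot time; the hand-in gives no verdict.

**How it went:** I tilted the fingers under the tab and pushed the leaf up along an arc to just past upright. I then backed off and pushed on the aluminium back plate, about 85 mm from the hinge, until the leaf lay flat. The fingers only ever touched the back side.

**Last checks:**
- **Leaf:** the depth picture gives an angle of about 3.145 rad (3.14 is the stop), and the tab's top is level at 59 mm.
- **Weight and tape:** in the last top view they stand where they began. The tape measured within about 1 mm. The network's weight reading in that view was low confidence (0.33) and actually fell on the leaf, so for the weight I relied on the picture.
- **Watch and tin:** the arm hid the watch and most of the tin in that view, so the networks' readings for them were false. They were in place in the scene picture taken at 7.1 s, and no contact showed on the way back.
- **Final press:** it peaked at about 45 N through the fingertips, under the 120 N wrist limit. The tool was clear of everything at the end.

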